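# Tilt the hardware tote into its spout corner

### The arm

A 6-joint arm with a two-finger parallel gripper is mounted at the origin on the work surface. World frame = base frame: x ahead of the robot, y to its left, z up, the work surface at z = 0. Lengths are in mm, angles in rad, forces in N, time in s.
With the tool pointing down it reaches from about 425 to 950 mm from the base axis. Payload 3.5 kg.
Tool frame: the origin (TCP) lies midway between the tips of the shut fingers; the grasp point (between the pads) lies env.grip_point_offset behind it (env.grip_point_offset is the distance from the TCP to the grasp point, in mm); z points along the fingers, y is the line along which they close (so a half turn about z gives the same grasp; the last joint's range is limited). The gripper opens to 85 mm and grips with 20 to 120 N. Pads are 22 mm wide; open, the fingers measure 114 mm over their backs; the gripper's body (76 mm by 85 mm) begins 54 mm behind the grasp point. The pads swing forward as they close: fully open they stand 13 mm farther back than shut.
Start: joints at [1.198, 0.286, 1.577, -0, 1.279, -0.15], TCP at [149.112, 658.31, 231.325] pointing down, gripper open.
Joint ranges: [-2.77, 2.77], [-0.9, 2.22], [0.21, 2.48], [-1.53, 4.67], [0.24, 2.81], [-2.84, 2.84]. Speed limits (rad/s): [2.79, 2.79, 3.14, 3.14, 3.14, 3.14].

### API

Orientations are given as a rotation vector (axis times angle).
In Python, from cell import env gives the robot as it stands.
- The arm moves only by the tool shift_gripper, called as name(argument=value, ...), one argument or row to a line, values as JSON. Schema: {"type":"object","properties":{"offsets":{"type":"array","items":{"type":"number"},"minItems":7,"maxItems":84},"squeeze":{"type":"number"},"only":{"type":"string"},"quiet":{"type":"boolean"},"lines":{"type":"string"}},"required":["offsets"],"additionalProperties":false}. offsets is one flat list of numbers that holds 1 to 12 rows one after another, with no inner brackets; each row has 7 numbers: dx, dy, dz in cm, then a rotation vector rx, ry, rz in units of 0.25 rad, then the finger opening in mm; each row is the pose to reach, as a shift and turn from the pose commanded when the call began, along the tool's axes at that moment; what a row does not reach only later rows make up. A row lasts 1/12 s, in which the tool goes at most 41.7 mm and 0.125 rad, less where a joint would pass 70% of its speed; a pose out of reach is approached as far as the arm can. The fingers move at their own pace and stop on an object; squeeze is the grip in N (left out, the last holds). Time passes only in rows, so rows that do not move let the fingers close. The tool returns the time, the measured TCP pose, the force, the opening and the grip force at its end. only (a regular expression) keeps the lines of the reply that match it, lines (a string "A,B") keeps lines A to B, and quiet returns only ok. Input that does not fit is refused with a message, and nothing moves.
- env.sense(): the state, without advancing time (a new reading comes with each control period).
- env.snapshot(name): name is "scene" or "top" or "wrist"; returns (picture, depth): 420x560x3 uint8, red, green, blue; 420x560 float32, mm along the optical axis (not along the pixel's ray), 0 where there is no reading.
- env.calibration(name): a dict with "fx", "fy", "cx", "cy" (pixels), "R" (3x3) and "t" (3): a world point X has camera coordinates R X + t. Camera axes: x right, y down, z forward; pixel columns grow to the right and rows downward; lengths in mm; the calibration is good to about 2 mm. A picture is of the moment at which its call begins: read the wrist's pose just before it. calibration takes no time and is no camera call; for the wrist camera it gives the pose at the moment of the call.
- env.job_done(): hands the job in; it is judged then, once.
The state is a dict: "t": time; "qpos": joint angles; "dq": joint speeds; "joint_efforts": joint torques, N m; "position": TCP position; "orientation": TCP orientation; "wrist_force": force on the tool from outside, world axes, zero at the start; "moment": the same for the moment, N m; "opening": finger opening in mm; "gripper_force": force on a finger pad.
Only numpy, scipy, OpenCV 4.12 (cv2) and the standard library are available. Lean on these libraries where they do the work, as an engineer would, in place of code of your own. Each camera call takes 0.05 s, during which the arm holds its last target. There are 200 camera calls.

### The job

Pick up the grey tote of bag hardware (it has a carrying bar), bring it over so that the tip of its pouring spout is above the round steel pan, and tilt it towards the spout until all four loose parts have slid together into the spout corner, none of them spilled. Finish while holding the tote there: clearly tilted, still, in the air clear of the pan and the bench, parts bunched at the spout and ready to pour. Leave the pan and everything else on the bench where they are.

Things in the scene. Friction and masses are not known exactly. Their poses are not given: they have to be found in the camera images.
- tote: open grey plastic tote, outside 148 (x) by 208 (y) by 50 mm high, floor and walls 4 mm, empty 0.27 to 0.53 kg. Origin under the centre of its floor, z up out of the open top. A carrying bar along y crosses over the middle, on an upright at each short end. Pouring spout at the (-x,-y) corner, where the walls drop to 28 mm over the last 36 mm
- tote_handle (a point): middle of the tote's carrying bar, 105 mm above the tote's underside; bar 16 mm wide, 16 mm high (97 to 113 mm), 208 mm long along the tote's y, 47 mm free below it down to the wall tops; axes as the tote's
- tote_corner (a point): the inner floor corner below the spout, at (-70,-100,4) mm in the tote's frame
- tote_spout (a point): tip of the pouring spout, a 36 mm wide open lip, at (-94,-124,30) mm in the tote's frame, 28 mm outside the tote's outer corner edge
- snap0: brass magnetic snap: disc 22 mm across, 8 thick, with a 10 mm stud 4 mm high on top, 20 g, loose in the tote; origin under its centre. All four parts slide on the tote's floor from 9 to 12 degrees of tilt, but along a wall need more: 35 degrees straight between the two spout walls (both lowered equally) brings them all in
- snap1: the second brass magnetic snap, same as snap0
- slide0: steel strap slider, a flat rectangular frame 24 by 20 by 7 mm with a middle bar, 20 g, loose in the tote; origin under its centre
- slide1: the second strap slider, same as slide0
- pan: shallow round steel pan standing on the bench, 220 mm across the rim and 196 mm at the foot, 25 mm high, empty, loose, 0.5 kg; origin under its centre
- spool: bystander: pale thread spool standing upright, 40 mm across, 44 mm high; origin under its centre
- spool2: bystander: grey thread spool standing upright, 40 mm across, 44 mm high; origin under its centre
- jar: bystander: glass jar with steel lid, 68 mm across, 75 mm high; origin under its centre
- can: bystander: metal can, 60 mm across, 160 mm high; origin under its centre
- hammer: bystander: hammer 260 mm long lying on the bench, handle to its -x; origin under the tool's middle
- driver: bystander: screwdriver 160 mm long lying on the bench, handle to its -x; origin under the tool's middle
- die: bystander: dark steel block 50 by 50 by 40 mm; origin under its centre

How it is judged:
By the outcome, as a careful person would: the job done as asked, in the order asked, and still so for the second after the job is handed in, while the arm keeps its last pose, push and grip.
It also fails if it takes over 48 s, if anything falls off the work surface, if the arm or the gripper's body presses on something with over 40 N, if the wrist force passes 120 N, or if a joint passes its speed limit or range.

## Working session

There is one attempt and no reset: what is moved stays moved. The work goes in short steps, Python scripts to look and compute and a tool call to move; the robot and the scene stay as the last step left them, time stands still between calls to the robot, and variables do not carry over. Pictures are saved under pics/ and viewed, at most 10 in all, crops included, and the job is handed in when it is done.

```bash
ls; mkdir -p pics
```

Run:
```python
from cell import env
import cv2,numpy as np
for n in("scene","top"):
    p,d=env.snapshot(n); cv2.imwrite(f"pics/{n}0.png",p[:,:,::-1]); np.savez(f"pics/{n}0.npz",p=p,d=d)
    c=env.calibration(n); print(n,{k:np.round(v,3).tolist() for k,v in c.items()})
print(env.grip_point_offset, env.sense())
```

```text
cell.py
pics
scene {'fx': 392.856, 'fy': 392.856, 'cx': 279.009, 'cy': 211.366, 'R': [[-0.524, 0.852, 0.002], [0.503, 0.311, -0.806], [-0.688, -0.421, -0.592]], 't': [304.116, -225.763, 1502.696]}
top {'fx': 511.544, 'fy': 511.544, 'cx': 283.425, 'cy': 206.76, 'R': [[0.024, -0.999, 0.025], [-0.983, -0.028, -0.182], [0.182, -0.02, -0.983]], 't': [-31.395, 608.157, 1442.164]}
18.700000000000003 {'t': 0.1, 'qpos': array([ 1.19797599e+00,  2.87111926e-01,  1.57806642e+00, -3.04568077e-05,
        1.27861125e+00, -1.49998879e-01]), 'dq': array([ 0.00125965,  0.00018934, -0.00269563,  0.00026745, -0.00270907,
       -0.00131743]), 'joint_efforts': array([ 2.35464386e-04, -4.07294154e+01, -2.93701172e+01, -1.48446725e-04,
        3.43568361e-03,  1.55252656e-05]), 'position': array([148.91487075, 657.74057674, 230.042876  ]), 'orientation': array([-0.34920957, -3.12157903,  0.00334497]), 'wrist_force': array([-0.35848727, -0.1605672 ,  0.77520584]), 'moment': array([-0.02813089, -0.04884891,  0.00359736]), 'gripper_force': 0.0, 'opening': 85.54036928100237}
```

View pics/top0.png

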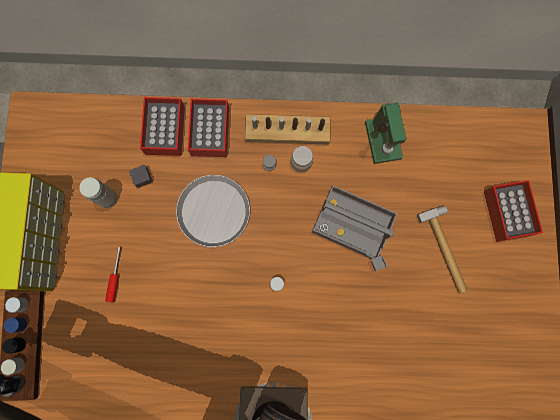

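View pics/scene0.png

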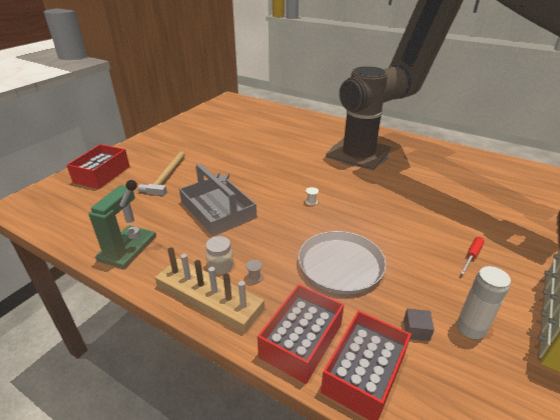

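The top view shows the tote around (355,222): its bar runs from (328,193) to (393,236) and the spout lip is at (378,263), pointing towards the robot. The pan is centred near (213,211), and the jar and spools stand clear. The scene view agrees. Next I'll measure using depth and both views.

Create h.py:
```python
import numpy as np,cv2
def cloud(d,c):
    v,u=np.mgrid[:d.shape[0],:d.shape[1]]
    P=np.dstack([(u-c["cx"])/c["fx"]*d,(v-c["cy"])/c["fy"]*d,d]).astype(float)
    W=(P-c["t"])@np.asarray(c["R"]); W[d<=0]=np.nan
    return W
def ray(c,u,v,z):
    R=np.asarray(c["R"]); o=-R.T@c["t"]; r=R.T@np.array([(u-c["cx"])/c["fx"],(v-c["cy"])/c["fy"],1])
    return o+r*(z-o[2])/r[2]
```

Run:
```python
from cell import env
from h import *
np.set_printoptions(precision=1,suppress=True)
for n in("top","scene"):
    f=np.load(f"pics/{n}0.npz");c=env.calibration(n);W=cloud(f["d"],c)
    x,y,z=W[...,0],W[...,1],W[...,2]
    if n=="top":
        print("bench z",np.nanmedian(z[300:340,300:400]),"tote/spout z",z[263,378],"pan",W[211,213])
        cen=W[222,355,:2]
    near=np.hypot(x-cen[0],y-cen[1])<160
    m=near&(z>92)&(z<122)
    k,l,s,_=cv2.connectedComponentsWithStats(m.astype(np.uint8)); print(s[1:])
    B=W[l==1+np.argmax(s[1:,4])]; q=B[:,:2]
    (cx,cy),(w,h),a=cv2.minAreaRect(q.astype(np.float32))
    print(n,"bar rect",cx,cy,w,h,a,"z pct",np.percentile(B[:,2],[5,50,95]),len(B))
    top=B[B[:,2]>np.percentile(B[:,2],90)-5]; 
    mu=top.mean(0);_,_,V=np.linalg.svd(top-mu,full_matrices=False);t=(top-mu)@V[0]
    print(" axis",V[0],"ends",mu+V[0]*t.min(),mu+V[0]*t.max(),"mid",mu+V[0]*(t.min()+t.max())/2)
    # whole tote above bench
    m=near&(z>15); Q=W[m]; print(" tote rect",cv2.minAreaRect(Q[:,:2].astype(np.float32)))
    # pan
    if n=="top": pc=W[211,213,:2]
    m=(np.hypot(x-pc[0],y-pc[1])<135)&(z>8)&(z<40); Q=W[m]
    print(" pan",cv2.minEnclosingCircle(Q[:,:2].astype(np.float32)),"rim z",np.percentile(Q[:,2],[50,95]))
# two-view: rim contour in colour, rays to z=25
```

```text
bench z 0.20687868373215962 tote/spout z 22.99052994113491 pan [598.9 195.5   6.3]
[[323 201  71  36 471]]
top bar rect 572.678466796875 -226.7371826171875 208.3106689453125 19.574987411499023 67.5345687866211 z pct [103.3 112.9 117.8] 471
 axis [-0.4 -0.9  0. ] ends [ 611.  -131.5  114.8] [ 533.  -319.3  115. ] mid [ 572.  -225.4  114.9]
 tote rect ((552.8930053710938, -235.2287139892578), (239.5556182861328, 180.10533142089844), 67.24586486816406)
 pan ((600.7896118164062, 195.7490997314453), 133.8672637939453) rim z [15.8 28. ]
[[196 164  41  38 355]]
scene bar rect 573.9227905273438 -222.02520751953125 210.85824584960938 20.985309600830078 67.04896545410156 z pct [ 97.8 110.6 113.4] 355
 axis [0.4 0.9 0. ] ends [ 536.  -318.6  111.3] [ 615.5 -126.6  111.8] mid [ 575.7 -222.6  111.5]
 tote rect ((554.5046997070312, -231.11375427246094), (244.685546875, 180.55715942382812), 67.09709167480469)
 pan ((599.5064697265625, 198.98619079589844), 111.46617126464844) rim z [18.2 25.3]
```

Add to h.py:
```python
from scipy.spatial.transform import Rotation as Ro
def down(a): # tool down, tool y at world angle a (rad)
    c,s=np.cos(a),np.sin(a); return np.array([[-s,c,0],[c,s,0],[0,0,-1.]]).T
def delta(p0,R0,p1,R1):
    return np.round(np.r_[R0.T@(np.array(p1)-p0),Ro.from_matrix(R0.T@R1).as_rotvec()],4)
```

Run:
```python
from h import *
from cell import env
for n in("top",): print("spout lip",ray(env.calibration(n),378,263,28))
np.set_printoptions(suppress=True)
R0=np.array(down(1.348));p0=np.array([149.112,658.31,231.325])
print(R0,Ro.from_matrix(R0).as_rotvec())
print(delta(p0,R0,[560,230,231.3],down(np.radians(29))))
R1=down(np.radians(29))
print(delta([560,230,231.3],R1,[573.5,-224.5,231.3],down(np.radians(-22.7))))
```

```text
spout lip [ 453.97171197 -297.84212925   28.        ]
[[-0.97528339  0.22095769  0.        ]
 [ 0.22095769  0.97528339  0.        ]
 [ 0.          0.         -1.        ]] [0.34924428 3.12211993 0.        ]
[-495.3706 -326.9348    0.025     0.        0.        0.8419]
[-404.0596 -208.5386    0.        0.        0.        0.9023]
```

The manual's scale: shifts go in cm and turns go in units of 0.25 rad. Converting my numbers, -250 mm is -25, -165 mm is -16.5, 0.42 rad is 1.68.

shift_gripper(
  offsets=[-25, -16.5, 0, 0, 0, 1.68, 85, -25, -16.5, 0, 0, 0, 1.68, 85, -25, -16.5, 0, 0, 0, 1.68, 85, -25, -16.5, 0, 0, 0, 1.68, 85, -25, -16.5, 0, 0, 0, 1.68, 85, -25, -16.5, 0, 0, 0, 1.68, 85, -25, -16.5, 0, 0, 0, 1.68, 85, -25, -16.5, 0, 0, 0, 1.68, 85, -25, -16.5, 0, 0, 0, 1.68, 85, -25, -16.5, 0, 0, 0, 1.68, 85],
)

```text
t: 0.93
position: [356.4, 442.0, 231.0]
orientation: [-0.994, -2.979, 0.0]
wrist_force: [0.3, 0.5, -0.3]
opening: 85.0
gripper_force: 0.0
```

Run:
```python
from h import *
from cell import env
R0=down(1.348);p=np.array([149.112,658.31,231.325])+R0@[-250,-165,0]; R=down(1.348-.42);print(p,env.sense()["position"],env.sense()["qpos"])
print(delta(p,R,[620,60,231.3],down(np.radians(15))))
```

```text
[356.47482873 442.14881648 231.325     ] [356.36265722 442.04956551 231.00331287] [ 7.13332795e-01  5.18754568e-02  1.84406078e+00  7.73374302e-04
  1.24629754e+00 -2.13521124e-01]
[-4.400053e+02 -1.479141e+02  2.500000e-02  0.000000e+00  0.000000e+00
  6.662000e-01]
```

Scaled: -440 mm is -44, -148 mm is -14.8, 0.666 rad is 2.664.

shift_gripper(
  offsets=[-44, -14.8, 0, 0, 0, 2.664, 85, -44, -14.8, 0, 0, 0, 2.664, 85, -44, -14.8, 0, 0, 0, 2.664, 85, -44, -14.8, 0, 0, 0, 2.664, 85, -44, -14.8, 0, 0, 0, 2.664, 85, -44, -14.8, 0, 0, 0, 2.664, 85, -44, -14.8, 0, 0, 0, 2.664, 85, -44, -14.8, 0, 0, 0, 2.664, 85, -44, -14.8, 0, 0, 0, 2.664, 85, -44, -14.8, 0, 0, 0, 2.664, 85, -44, -14.8, 0, 0, 0, 2.664, 85, -44, -14.8, 0, 0, 0, 2.664, 85],
)

```text
t: 1.93
position: [622.7, 56.9, 230.9]
orientation: [1.914, 2.489, -0.001]
wrist_force: [-0.4, -0.0, 0.4]
opening: 85.4
gripper_force: 0.0
```

Run:
```python
from h import *
from cell import env
a=1.348-.42;R0=down(a);p=np.array([356.475,442.149,231.325])+R0@[-440,-148,0];a-=.666; R=down(a);print(p,env.sense()["position"],a,env.sense()["qpos"])
print(delta(p,R,[573.5,-224.5,231.3],down(np.radians(-22.7))))
```

```text
[619.94444325  59.93459358 231.325     ] [622.71498995  56.87862512 230.92182506] 0.2620000000000001 [-0.07032587  0.17821531  1.70591974 -0.0017089   1.25596706 -0.32942517]
[-2.626982e+02 -1.185317e+02  2.500000e-02  0.000000e+00  0.000000e+00
  6.582000e-01]
```

shift_gripper(
  offsets=[-26.27, -11.85, 0, 0, 0, 2.632, 85, -26.27, -11.85, 0, 0, 0, 2.632, 85, -26.27, -11.85, 0, 0, 0, 2.632, 85, -26.27, -11.85, 0, 0, 0, 2.632, 85, -26.27, -11.85, 0, 0, 0, 2.632, 85, -26.27, -11.85, 0, 0, 0, 2.632, 85, -26.27, -11.85, 0, 0, 0, 2.632, 85, -26.27, -11.85, 0, 0, 0, 2.632, 85, -26.27, -11.85, 0, 0, 0, 2.632, 85, -26.27, -11.85, 0, 0, 0, 2.632, 85, -26.27, -11.85, 0, 0, 0, 2.632, 85],
)

```text
t: 2.85
position: [574.2, -222.1, 231.1]
orientation: [-2.612, -1.744, -0.0]
wrist_force: [-0.4, 0.6, 0.7]
opening: 84.6
gripper_force: 0.0
```

Run:
```python
from h import *
from cell import env
s=env.sense(); print(s["qpos"],s["position"],np.degrees(s["qpos"][0]-s["qpos"][5]))
c=env.calibration("wrist");p,d=env.snapshot("wrist");cv2.imwrite("pics/w1.png",p[:,:,::-1])
W=cloud(d,c);x,y,z=np.moveaxis(W,2,0)
m=(np.hypot(x-573,y+224)<125)&(z>95)&(z<125)
k,l,st,_=cv2.connectedComponentsWithStats(m.astype(np.uint8));print(st[1:])
B=W[l==1+np.argmax(st[1:,4])]
print(cv2.minAreaRect(B[:,:2].astype(np.float32)),np.percentile(B[:,2],[5,50,95]))
```

```text
[-5.33997725e-01  1.57928613e-01  1.72872169e+00  5.69792793e-04
  1.25562539e+00 -1.41054029e-01] [ 574.16035024 -222.12462278  231.07137872] -22.514015380223153
[[ 268   81   25  233 4403]]
((571.1061401367188, -224.6513671875), (207.66390991210938, 19.79730987548828), 67.49058532714844) [110.1104077  112.32324205 113.57366642]
```

View pics/w1.png

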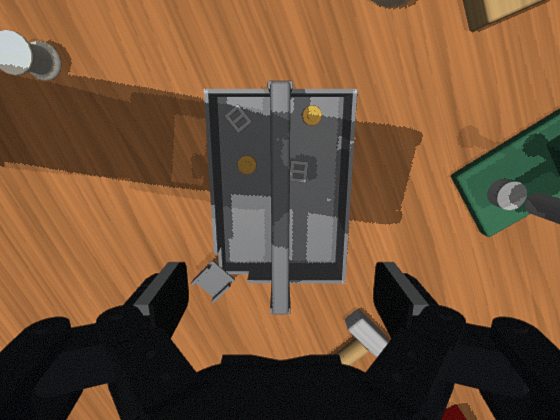

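The wrist view shows the bar vertical at column 281, centred between the fingers. All four parts are inside: sliders at (238,119) and (298,170), snaps at (312,115) and (247,164). The three views agree on the bar at about (572,-224.5), top at z 113. Now descend and grip.

Scaled: 146 mm is 14.6, 115 mm is 11.5.

shift_gripper(
  offsets=[0, -0.14, 3, 0, 0, 0, 85, 0, -0.14, 6, 0, 0, 0, 85, 0, -0.14, 9, 0, 0, 0, 85, 0, -0.14, 11.5, 0, 0, 0, 85, 0, -0.14, 13.5, 0, 0, 0, 85, 0, -0.14, 14.6, 0, 0, 0, 85, 0, -0.14, 14.6, 0, 0, 0, 85, 0, -0.14, 14.6, 0, 0, 0, 85],
)

```text
t: 3.57
position: [572.6, -223.1, 85.5]
orientation: [-2.614, -1.743, 0.0]
wrist_force: [0.1, 0.1, 0.1]
opening: 84.7
gripper_force: 0.0
```

shift_gripper(
  offsets=[0, 0, 0, 0, 0, 0, 5, 0, 0, 0, 0, 0, 0, 5, 0, 0, 0, 0, 0, 0, 5, 0, 0, 0, 0, 0, 0, 5, 0, 0, 0, 0, 0, 0, 5, 0, 0, 0, 0, 0, 0, 5, 0, 0, 0, 0, 0, 0, 5, 0, 0, 0, 0, 0, 0, 5, 0, 0, 0, 0, 0, 0, 5, 0, 0, 0, 0, 0, 0, 5],
  squeeze=110,
)

```text
t: 4.4
position: [572.7, -224.3, 86.1]
orientation: [2.614, 1.74, 0.001]
wrist_force: [-0.9, 0.1, 3.6]
opening: 14.1
gripper_force: 107.7
```

Scaled: -150 mm is -15, -147 mm is -14.7.

shift_gripper(
  offsets=[0, 0, -0.4, 0, 0, 0, 5, 0, 0, -1.2, 0, 0, 0, 5, 0, 0, -2.4, 0, 0, 0, 5, 0, 0, -4, 0, 0, 0, 5, 0, 0, -5.8, 0, 0, 0, 5, 0, 0, -7.6, 0, 0, 0, 5, 0, 0, -9.4, 0, 0, 0, 5, 0, 0, -11.2, 0, 0, 0, 5, 0, 0, -12.8, 0, 0, 0, 5, 0, 0, -14, 0, 0, 0, 5, 0, 0, -14.7, 0, 0, 0, 5, 0, 0, -15, 0, 0, 0, 5],
)

```text
t: 5.4
position: [572.5, -224.1, 236.8]
orientation: [2.614, 1.74, 0.001]
wrist_force: [-0.4, -0.1, -3.7]
opening: 14.0
gripper_force: 107.5
```

Run:
```python
from h import *
from cell import env
s=env.sense();print(s["position"],s["wrist_force"],s["moment"])
np.set_printoptions(suppress=True,precision=4)
# cmd pose now ; final tilted pose
R0=down(np.radians(-22.7)+0.0002);p0=np.array([573.5-1.3,-224.5+.5,231.3-146+150])
yaw=np.radians(-22.6)
T0=Ro.from_euler('z',yaw); e=T0.apply([1,1,0])/2**.5; ax=np.cross([0,0,1.],e)  # rot about ax by -t raises e side
for deg in (0,35.5):
    Q=Ro.from_rotvec(-np.radians(deg)*ax); up=Q.apply(e); 
    spout=np.array([599.5,197.5,100]) 
    h=spout+(Q*T0).apply([94,124,75]); R1=Q.as_matrix()@R0; tcp=h+R1[:,2]*19
    if deg: tgt=tcp; print("h",h,"tcp",tcp,"e_z",up[2],"toolz",R1[:,2]); print("untilted translate",delta(p0,R0,tgt,R0)); print("tilt tool axis",delta(tgt,R0,tgt,R1))
```

```text
[ 572.5129859  -224.06465521  236.76293713] [-0.41678147 -0.0936252  -3.74824345] [-0.08405359 -0.03746337  0.01514757]
h [667.176  248.3385 250.5736] tcp [677.3768 252.543  235.1054] e_z 0.5807029557109396 toolz [ 0.5369  0.2213 -0.8141]
untilted translate [480.2348 -86.7751   0.1946   0.       0.       0.    ]
tilt tool axis [ 0.      0.      0.     -0.4374  0.4388  0.    ]
```

shift_gripper(
  offsets=[0.4, -0.07, 0, 0, 0, 0, 5, 1.2, -0.22, 0, 0, 0, 0, 5, 2.6, -0.47, 0, 0, 0, 0, 5, 4.6, -0.83, 0, 0, 0, 0, 5, 7.2, -1.3, 0, 0, 0, 0, 5, 10.2, -1.84, 0, 0, 0, 0, 5, 13.2, -2.38, 0, 0, 0, 0, 5, 16.2, -2.93, 0, 0, 0, 0, 5, 19.2, -3.47, 0, 0, 0, 0, 5, 22.2, -4.01, 0, 0, 0, 0, 5, 25.2, -4.55, 0, 0, 0, 0, 5, 28.2, -5.1, 0, 0, 0, 0, 5],
)

```text
t: 6.4
position: [633.2, 59.0, 233.9]
orientation: [-2.613, -1.741, 0.003]
wrist_force: [0.1, -0.5, -5.0]
opening: 14.0
gripper_force: 107.5
```

shift_gripper(
  offsets=[3, -0.54, 0, 0, 0, 0, 5, 6, -1.08, 0, 0, 0, 0, 5, 9, -1.63, 0, 0, 0, 0, 5, 11.8, -2.13, 0, 0, 0, 0, 5, 14.2, -2.57, 0, 0, 0, 0, 5, 16.2, -2.93, 0, 0, 0, 0, 5, 17.8, -3.22, 0, 0, 0, 0, 5, 18.9, -3.42, 0, 0, 0, 0, 5, 19.5, -3.53, 0, 0, 0, 0, 5, 19.82, -3.58, 0, 0, 0, 0, 5, 19.82, -3.58, 0, 0, 0, 0, 5, 19.82, -3.58, 0, 0, 0, 0, 5],
)

```text
t: 7.4
position: [677.4, 251.7, 235.2]
orientation: [2.615, 1.74, -0.001]
wrist_force: [0.3, -0.3, -4.5]
opening: 14.3
gripper_force: 107.5
```

Run:
```python
from cell import env
import cv2
print(env.sense()["qpos"])
p,d=env.snapshot("scene");cv2.imwrite("pics/s2.png",p[:,:,::-1])
```

```text
[ 2.15868267e-01  3.87514837e-01  1.44115210e+00 -5.74667117e-04
  1.31341610e+00  6.12840353e-01]
```

View pics/s2.png

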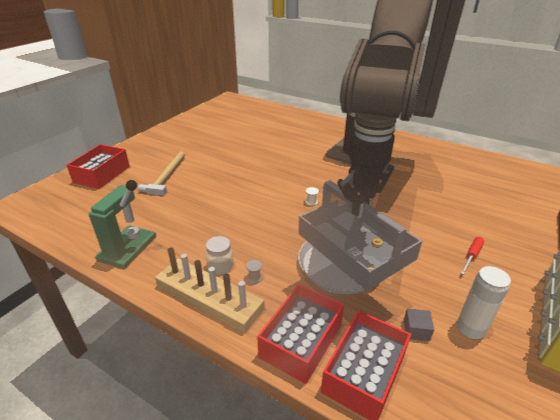

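The tote hangs level over the pan at about (355,240) with the parts inside. Now tilt slowly about the TCP.

shift_gripper(
  offsets=[0, 0, 0, -0.024, 0.024, 0, 5, 0, 0, 0, -0.072, 0.072, 0, 5, 0, 0, 0, -0.144, 0.144, 0, 5, 0, 0, 0, -0.224, 0.224, 0, 5, 0, 0, 0, -0.304, 0.304, 0, 5, 0, 0, 0, -0.384, 0.384, 0, 5, 0, 0, 0, -0.464, 0.464, 0, 5, 0, 0, 0, -0.544, 0.544, 0, 5, 0, 0, 0, -0.624, 0.624, 0, 5, 0, 0, 0, -0.704, 0.704, 0, 5, 0, 0, 0, -0.784, 0.784, 0, 5, 0, 0, 0, -0.864, 0.864, 0, 5],
)

```text
t: 8.45
position: [676.8, 251.8, 235.4]
orientation: [2.537, 1.688, 0.461]
wrist_force: [0.7, 0.3, -3.9]
opening: 14.1
gripper_force: 107.5
```

shift_gripper(
  offsets=[0, 0, 0, -0.08, 0.08, 0, 5, 0, 0, 0, -0.16, 0.16, 0, 5, 0, 0, 0, -0.24, 0.24, 0, 5, 0, 0, 0, -0.32, 0.32, 0, 5, 0, 0, 0, -0.4, 0.4, 0, 5, 0, 0, 0, -0.48, 0.48, 0, 5, 0, 0, 0, -0.56, 0.56, 0, 5, 0, 0, 0, -0.64, 0.64, 0, 5, 0, 0, 0, -0.72, 0.72, 0, 5, 0, 0, 0, -0.8, 0.8, 0, 5, 0, 0, 0, -0.856, 0.856, 0, 5, 0, 0, 0, -0.888, 0.888, 0, 5],
)

```text
t: 9.45
position: [676.4, 251.9, 234.7]
orientation: [2.401, 1.598, 0.903]
wrist_force: [-0.2, -0.0, -3.7]
opening: 14.0
gripper_force: 107.7
```

shift_gripper(
  offsets=[0, 0, 0, 0, 0, 0, 5, 0, 0, 0, 0, 0, 0, 5, 0, 0, 0, 0, 0, 0, 5, 0, 0, 0, 0, 0, 0, 5, 0, 0, 0, 0, 0, 0, 5, 0, 0, 0, 0, 0, 0, 5],
)

```text
t: 9.95
position: [677.5, 252.6, 235.5]
orientation: [2.4, 1.598, 0.905]
wrist_force: [-0.1, -0.7, -3.8]
opening: 14.3
gripper_force: 107.7
```

Run:
```python
from h import *
from cell import env
s=env.sense();print(s["qpos"],Ro.from_rotvec(s["orientation"]).as_matrix()[:,2])
ims=[]
for n in("scene","top","wrist"):
    p,d=env.snapshot(n);np.savez(f"pics/{n}3.npz",p=p,d=d,**env.calibration(n));ims.append(p[:,:,::-1])
a=cv2.resize(ims[0][150:330,250:470],None,fx=1.8,fy=1.8);b=cv2.resize(ims[1][120:300,130:350],None,fx=1.8,fy=1.8)
w=cv2.resize(ims[2],(352,264))
cv2.imwrite("pics/m3.png",np.vstack([np.hstack([a,b]),np.hstack([w,np.zeros((264,2*a.shape[1]-352,3),np.uint8)])]))
```

```text
[0.17342933 0.11387614 1.85708146 0.231035   0.57442606 0.41356552] [ 0.537156    0.22041863 -0.81417385]
```

View pics/m3.png

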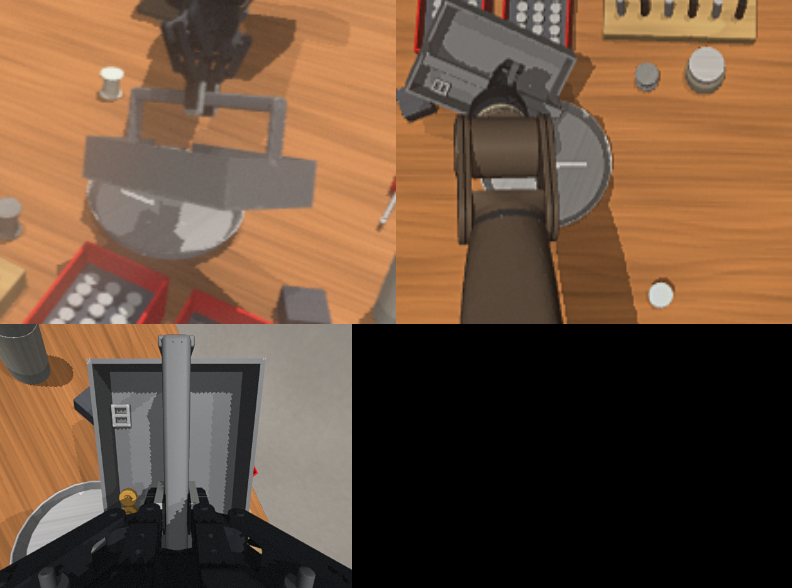

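The slider at (120,415) in the wrist view is still up the -x wall, with the snaps further down at (128,500). I need the tote's true tilt, since it may have swung in the grip.

Run:
```python
from h import *
from cell import env
np.set_printoptions(suppress=True,precision=3)
f=np.load("pics/wrist3.npz");W=cloud(f["d"],f);s=env.sense();R=Ro.from_rotvec(s["orientation"]).as_matrix()
u=lambda c:c*560/352; 
def box(x0,x1,y0,y1): # composite coords
    a=W[int((y0-324)*420/264):int((y1-324)*420/264),int(u(x0)):int(u(x1))].reshape(-1,3);return a[np.isfinite(a[:,0])]
fl=np.vstack([box(140,158,405,470),box(200,225,405,460)])
mu=np.median(fl,0)
for _ in range(5):
    _,_,V=np.linalg.svd(fl-fl.mean(0),full_matrices=False);n=V[2];r=(fl-fl.mean(0))@n;fl=fl[abs(r)<max(3,2*r.std())] if _<4 else fl
n*=np.sign(n[2]);print("floor n",n,"tilt",np.degrees(np.arccos(n[2])),len(fl),r.std(),"in tool",R.T@n)
b=box(168,186,345,460);_,_,V=np.linalg.svd(b-b.mean(0),full_matrices=False);y=V[0]*np.sign(V[0][1])
print("bar y",y,"slope deg",np.degrees(np.arcsin(y[2])),"in tool",R.T@y)
x=np.cross(y,n);print("x slope",np.degrees(np.arcsin(x[2])))
cv2.imwrite("pics/w3.png",f["p"][150:,100:460,::-1].repeat(2,0).repeat(2,1))
```

```text
Traceback (most recent call last):
ValueError: The truth value of an array with more than one element is ambiguous. Use a.any() or a.all()
```

Create att.py:
```python
from h import *
from cell import env
np.set_printoptions(suppress=True,precision=3)
def att(tag):
    s=env.sense();R=Ro.from_rotvec(s["orientation"]).as_matrix()
    f=np.load(f"pics/wrist{tag}.npz");W=cloud(f["d"],f)
    def box(x0,x1,y0,y1):
        a=W[y0:y1,x0:x1].reshape(-1,3);return a[np.isfinite(a[:,0])]
    fl=np.vstack([box(223,251,130,230),box(318,358,130,215)])
    for k in range(5):
        V=np.linalg.svd(fl-fl.mean(0),full_matrices=False)[2];n=V[2];r=(fl-fl.mean(0))@n;fl=fl[abs(r)<max(3,2*r.std())]
    n=n*np.sign(n[2]);print("floor n",n,"tilt",np.degrees(np.arccos(n[2])),len(fl),r.std(),"in tool",R.T@n)
    b=box(268,295,35,215);V=np.linalg.svd(b-b.mean(0),full_matrices=False)[2];y=V[0]*np.sign(V[0][1])
    print("bar y",y,"slope deg",np.degrees(np.arcsin(y[2])),"in tool",R.T@y)
    x=np.cross(y,n);print("x slope",np.degrees(np.arcsin(x[2])))
    cv2.imwrite(f"pics/w{tag}.png",f["p"][120:,100:460,::-1].repeat(2,0).repeat(2,1))
```

```bash
python3 -c 'from att import *;att("3")'
```

```text
floor n [-0.534 -0.219  0.817] tilt 35.234696876121966 6175 0.6584786657222156 in tool [ 0.003  0.003 -1.   ]
bar y [0.267 0.873 0.408] slope deg 24.096604790814304 in tool [1.    0.001 0.003]
x slope 24.0683512742842
```

View pics/w3.png

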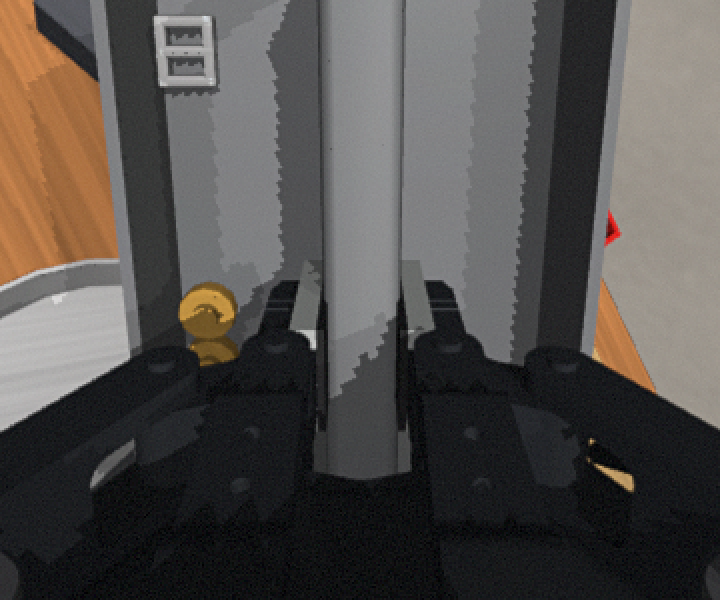

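Add to att.py:
```python
def parts(tag):
    """tote-frame positions of given composite pixels, assuming no slip: tote x = tool y, tote y = tool x, z=-tool z"""
    s=env.sense();R=Ro.from_rotvec(s["orientation"]).as_matrix();T=np.c_[R[:,1],R[:,0],-R[:,2]]
    o=s["position"]-R[:,2]*19
    f=np.load(f"pics/wrist{tag}.npz");W=(cloud(f["d"],f)-o)@T+[0,0,105]
    return f["p"],W
```

Run:
```python
from att import *
p,W=parts("3")
for n,(c,r) in dict(slider=(185,90),slid_mid=(185,52),snap1=(207,310),snap2=(213,348),floor=(250,150)).items(): print(n,W[120+r//2,100+c//2])
p2,d=env.snapshot("wrist");print("moved px",(abs(p2.astype(int)-p).sum(2)>60).sum())
```

```text
slider [-63.786  39.752   4.721]
slid_mid [-61.288  53.371   9.994]
snap1 [-58.604 -40.23   16.767]
snap2 [-58.448 -58.341  12.934]
floor [-41.525  17.753   4.127]
moved px 160
```

Run:
```python
from att import *
def rel(D,Dn):
    t=lambda v:np.array([v[1],v[0],-v[2]])/np.linalg.norm(v)
    a,b=t(Dn),t(D); c=np.cross(a,b); return c/np.linalg.norm(c)*np.arcsin(np.linalg.norm(c))
print(rel([-.408,-.408,-.816],[.09,-.53,-.84]))
p,W=parts("3"); p2,d=env.snapshot("wrist"); np.savez("pics/wrist4.npz",p=p2,d=d,**env.calibration("wrist"))
dd=abs(p2.astype(int)-p).sum(2)>60; ys,xs=np.nonzero(dd); print(len(xs),np.percentile(xs,[5,50,95]),np.percentile(ys,[5,50,95]))
```

```text
[0.437 0.094 0.266]
225 [ 66.4 216.  420. ] [ 23.  153.  382.8]
```

shift_gripper(
  offsets=[0, 0, 0, 0.08, 0.016, 0.048, 5, 0, 0, 0, 0.22, 0.048, 0.132, 5, 0, 0, 0, 0.38, 0.08, 0.232, 5, 0, 0, 0, 0.54, 0.116, 0.328, 5, 0, 0, 0, 0.7, 0.152, 0.428, 5, 0, 0, 0, 0.86, 0.184, 0.524, 5, 0, 0, 0, 1.02, 0.22, 0.62, 5, 0, 0, 0, 1.18, 0.252, 0.72, 5, 0, 0, 0, 1.34, 0.288, 0.816, 5, 0, 0, 0, 1.5, 0.324, 0.912, 5, 0, 0, 0, 1.66, 0.356, 1.012, 5, 0, 0, 0, 1.748, 0.376, 1.064, 5],
)

```text
t: 11.2
position: [678.4, 251.7, 235.4]
orientation: [-2.364, -1.339, -0.622]
wrist_force: [0.1, -0.1, -4.0]
opening: 14.1
gripper_force: 107.7
```

shift_gripper(
  offsets=[0, 0, 0, 0, 0, 0, 5, 0, 0, 0, 0, 0, 0, 5, 0, 0, 0, 0, 0, 0, 5, 0, 0, 0, 0, 0, 0, 5, 0, 0, 0, 0, 0, 0, 5, 0, 0, 0, 0, 0, 0, 5, 0, 0, 0, 0, 0, 0, 5, 0, 0, 0, 0, 0, 0, 5],
)

```text
t: 11.87
position: [677.3, 252.7, 235.4]
orientation: [-2.362, -1.34, -0.621]
wrist_force: [-0.0, -0.9, -4.2]
opening: 14.2
gripper_force: 107.7
```

Run:
```python
from att import *
p2,d=env.snapshot("wrist"); np.savez("pics/wrist5.npz",p=p2,d=d,**env.calibration("wrist"))
print(env.sense()["qpos"])
att("5")
```

```text
[0.042 0.241 1.698 0.612 1.038 0.307]
floor n [-0.198 -0.5    0.843] tilt 32.56028823742973 6173 0.662990869751327 in tool [ 0.003 -0.001 -1.   ]
bar y [0.457 0.713 0.531] slope deg 32.08637357845999 in tool [1.    0.001 0.003]
x slope -5.007951374284334
```

View pics/w5.png

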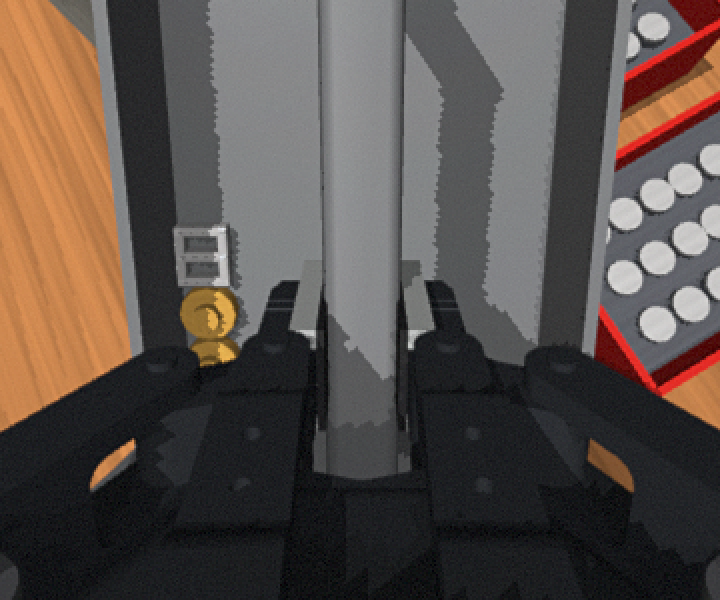

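The view now shows slider (203,256), snaps (208,315) and (213,350), with the fourth part hidden below: a column along the -x wall. To bunch them, I'll lean slightly away from that wall so the column breaks up, then return to the diagonal.

Add to att.py:
```python
def rel(D,Dn):
    t=lambda v:np.array([v[1],v[0],-v[2]])/np.linalg.norm(v)
    a,b=t(Dn),t(D); c=np.cross(a,b); return c/np.linalg.norm(c)*np.arcsin(np.linalg.norm(c))
def look(tag):
    p2,d=env.snapshot("wrist"); np.savez(f"pics/wrist{tag}.npz",p=p2,d=d,**env.calibration("wrist"))
    p,W=parts(tag); x,y,z=np.moveaxis(W,2,0)
    m=((z>8)&(z<22)&(abs(x)<66)&(y<96)&(y>-100)).astype(np.uint8)
    hsv=cv2.cvtColor(p,cv2.COLOR_RGB2HSV)
    k,l,st,c=cv2.connectedComponentsWithStats(m)
    for i in range(1,k):
        if st[i,4]>25:
            q=l==i; print("blob",st[i,4],"tote xyz",np.median(W[q],0),"range y",W[q][:,1].min(),W[q][:,1].max(),"HSV",np.median(hsv[q],0))
```

```bash
python3 -c '
from att import *
look("6");print(rel([.087,-.531,-.843],[.28,-.48,-.83]))'
```

```text
blob 1186 tote xyz [-57.301 -39.482  11.293] range y -64.59064523713644 -9.113047772715573 HSV [ 19. 164. 146.]
[ 0.165 -0.036  0.108]
```

shift_gripper(
  offsets=[0, 0, 0, 0.12, -0.028, 0.08, 5, 0, 0, 0, 0.28, -0.06, 0.184, 5, 0, 0, 0, 0.44, -0.096, 0.288, 5, 0, 0, 0, 0.6, -0.132, 0.392, 5, 0, 0, 0, 0.66, -0.144, 0.432, 5, 0, 0, 0, 0.66, -0.144, 0.432, 5, 0, 0, 0, 0.66, -0.144, 0.432, 5, 0, 0, 0, 0.66, -0.144, 0.432, 5],
)

```text
t: 12.63
position: [677.2, 252.7, 235.3]
orientation: [-2.304, -1.219, -0.423]
wrist_force: [0.5, -0.1, -4.1]
opening: 14.4
gripper_force: 107.7
```

```bash
python3 -c '
from att import *
look("7");print(env.sense()["qpos"])'
```

```text
blob 1244 tote xyz [-56.984 -38.991  10.982] range y -64.2887697207786 -8.92062508740898 HSV [ 19. 163. 134.]
[0.019 0.321 1.606 0.633 1.228 0.393]
```

```bash
python3 -c '
from att import *
print(rel([.28,-.48,-.83],[.38,-.33,-.86]))'
```

```text
[ 0.075 -0.14   0.091]
```

Scaled: -0.14 rad is -0.56.

shift_gripper(
  offsets=[0, 0, 0, 0.06, -0.112, 0.072, 5, 0, 0, 0, 0.12, -0.224, 0.144, 5, 0, 0, 0, 0.18, -0.336, 0.216, 5, 0, 0, 0, 0.24, -0.448, 0.288, 5, 0, 0, 0, 0.3, -0.56, 0.364, 5, 0, 0, 0, 0.3, -0.56, 0.364, 5],
)

```text
t: 13.18
position: [677.9, 253.1, 235.7]
orientation: [-2.346, -1.169, -0.183]
wrist_force: [0.8, 0.2, -3.9]
opening: 14.3
gripper_force: 107.7
```

```bash
python3 -c '
from att import *
look("8");print(env.sense()["qpos"])'
```

```text
blob 102 tote xyz [-28.86  -24.805  10.23 ] range y -31.18142197106763 -22.156653719015353 HSV [ 30.    4.  206.5]
blob 200 tote xyz [-54.559 -59.656  11.117] range y -67.01197693345694 -54.63250473216899 HSV [ 19. 166. 144.]
[0.04  0.395 1.495 0.537 1.378 0.546]
```

The column is breaking: the slider is at (-29,-25) and moving off the wall. Now back to a strong -y tilt, then the diagonal.

```bash
python3 -c '
from att import *
print(rel([.38,-.33,-.86],[-.05,-.52,-.85]),rel([-.05,-.52,-.85],[-.41,-.41,-.815]))'
```

```text
[-0.382  0.174 -0.224] [-0.316 -0.077 -0.198]
```

Scaled: -0.382 rad is -1.528.

shift_gripper(
  offsets=[0, 0, 0, -0.304, 0.136, -0.176, 5, 0, 0, 0, -0.612, 0.28, -0.36, 5, 0, 0, 0, -0.916, 0.416, -0.536, 5, 0, 0, 0, -1.224, 0.56, -0.72, 5, 0, 0, 0, -1.528, 0.696, -0.896, 5, 0, 0, 0, -1.528, 0.696, -0.896, 5, 0, 0, 0, -1.528, 0.696, -0.896, 5, 0, 0, 0, -1.528, 0.696, -0.896, 5, 0, 0, 0, -1.528, 0.696, -0.896, 5, 0, 0, 0, -1.528, 0.696, -0.896, 5],
)

```text
t: 14.07
position: [678.2, 252.3, 235.6]
orientation: [-2.446, -1.404, -0.731]
wrist_force: [-0.3, 0.1, -4.5]
opening: 14.1
gripper_force: 107.9
```

```bash
python3 -c '
from att import *
look("9");print(env.sense()["qpos"])'
```

```text
blob 115 tote xyz [-51.69  -59.338  11.56 ] range y -64.58932558663456 -55.23990786459918 HSV [ 19. 168. 198.]
[0.073 0.193 1.75  0.545 0.897 0.322]
```

shift_gripper(
  offsets=[0, 0, 0, -0.12, -0.028, -0.076, 5, 0, 0, 0, -0.28, -0.068, -0.176, 5, 0, 0, 0, -0.44, -0.108, -0.276, 5, 0, 0, 0, -0.6, -0.148, -0.376, 5, 0, 0, 0, -0.76, -0.184, -0.476, 5, 0, 0, 0, -0.92, -0.224, -0.576, 5, 0, 0, 0, -1.08, -0.264, -0.676, 5, 0, 0, 0, -1.2, -0.292, -0.752, 5, 0, 0, 0, -1.264, -0.308, -0.792, 5, 0, 0, 0, -1.264, -0.308, -0.792, 5, 0, 0, 0, -1.264, -0.308, -0.792, 5, 0, 0, 0, -1.264, -0.308, -0.792, 5],
)

```text
t: 15.12
position: [677.7, 252.4, 235.4]
orientation: [2.418, 1.564, 0.905]
wrist_force: [0.1, -0.5, -4.0]
opening: 14.4
gripper_force: 107.9
```

Run:
```python
from att import *
look("10");att("10");s=env.sense();R=Ro.from_rotvec(s["orientation"]).as_matrix();T=np.c_[R[:,1],R[:,0],-R[:,2]];o=s["position"]-R[:,2]*19-T@[0,0,105]
print("spout",o+T@[-94,-124,30],"corner",o+T@[-70,-100,4],"down in tote",-T[2],"q",s["qpos"])
ims=[]
for n in("scene","top"):
    p,d=env.snapshot(n);c=env.calibration(n);ims.append(p);np.savez(f"pics/{n}10.npz",p=p,d=d,**c)
    X=c["R"]@(o+T@[-70,-100,4])+c["t"];print(n,"corner px",c["fx"]*X[0]/X[2]+c["cx"],c["fy"]*X[1]/X[2]+c["cy"])
```

```text
blob 244 tote xyz [-58.072 -59.126  12.092] range y -65.0322931042689 -54.94222103800407 HSV [ 19. 169. 105.]
floor n [-0.539 -0.21   0.816] tilt 35.33494551738447 6169 0.6553153136642134 in tool [ 0.002  0.004 -1.   ]
bar y [0.288 0.864 0.413] slope deg 24.3784903134814 in tool [1.    0.001 0.003]
x slope 23.884009766861755
spout [598.396 199.939 100.127] corner [638.317 215.181  98.727] down in tote [-0.408 -0.414 -0.813] q [0.177 0.113 1.858 0.209 0.568 0.458]
scene corner px 344.9168324532659 246.89381345927333
top corner px 203.20071766809508 191.54910971434396
```

Run:
```python
import numpy as np,cv2
t=np.load("pics/top10.npz")["p"][110:240,120:260,::-1];w=np.load("pics/wrist10.npz")["p"][100:,:,::-1]
s=np.load("pics/scene10.npz")["p"][150:300,260:420,::-1]
cv2.imwrite("pics/m10.png",np.hstack([np.vstack([cv2.resize(t,(400,300),interpolation=2),cv2.resize(s,(400,300),interpolation=2)]),np.vstack([cv2.resize(w,(400,300)),cv2.resize(w[120:320,130:400],(400,300))])]))
```

```text
(no output)
```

View pics/m10.png

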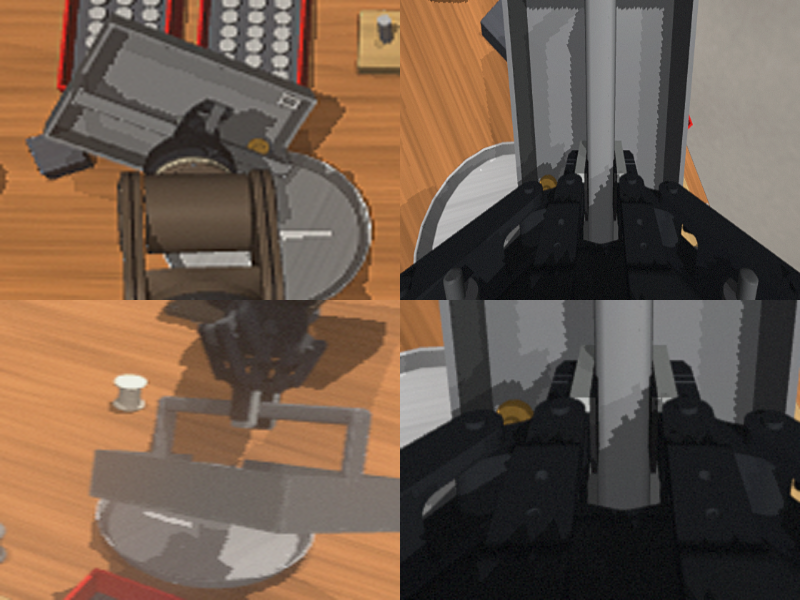

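The top view shows the second slider (290,100) and a snap (258,145) lying along the -y wall. I'll lean more towards -x to slide them along that wall, then return to the diagonal.

Add to att.py:
```python
def tote():
    s=env.sense();R=Ro.from_rotvec(s["orientation"]).as_matrix();T=np.c_[R[:,1],R[:,0],-R[:,2]]
    return s["position"]-R[:,2]*19-T@[0,0,105],T
def toplook():
    o,T=tote();p,d=env.snapshot("top");np.savez("pics/toplast.npz",p=p,d=d)
    W=(cloud(d,env.calibration("top"))-o)@T;x,y,z=np.moveaxis(W,2,0)
    m=((z>8)&(z<20)&(abs(x)<67)&(abs(y)<97)).astype(np.uint8)
    k,l,st,c=cv2.connectedComponentsWithStats(m);hsv=cv2.cvtColor(p,cv2.COLOR_RGB2HSV)
    for i in range(1,k):
        if st[i,4]>5: q=l==i;print("top blob",st[i,4],c[i],W[q].mean(0),W[q].min(0),W[q].max(0),np.median(hsv[q],0))
    return p,W
```

Run:
```python
from att import *
p,W=toplook();print(W[153,221],W[173,210])
D=-tote()[1][2];print(D,rel(D,[-.53,-.06,-.845]),rel([-.53,-.06,-.845],[-.41,-.41,-.815]))
```

```text
top blob 10 [220.3 151.8] [ 57.589 -88.623  10.3  ] [ 52.838 -95.918   8.723] [ 60.229 -80.95   14.419] [ 16.5  19.  134.5]
top blob 16 [209.812 173.188] [-10.451 -90.322  11.439] [-14.942 -96.844   8.616] [ -5.175 -83.292  17.632] [ 18. 166. 123.]
[ 53.515 -93.856   2.249] [ -8.607 -89.574  15.509]
[-0.409 -0.414 -0.813] [-0.088 -0.309 -0.2  ] [0.088 0.305 0.197]
```

The manual's scale: shifts go in cm and turns go in units of 0.25 rad. Converting my numbers, -0.309 rad is -1.236.

shift_gripper(
  offsets=[0, 0, 0, -0.036, -0.124, -0.08, 5, 0, 0, 0, -0.072, -0.248, -0.16, 5, 0, 0, 0, -0.116, -0.412, -0.268, 5, 0, 0, 0, -0.164, -0.576, -0.372, 5, 0, 0, 0, -0.212, -0.744, -0.48, 5, 0, 0, 0, -0.26, -0.912, -0.592, 5, 0, 0, 0, -0.304, -1.072, -0.692, 5, 0, 0, 0, -0.352, -1.236, -0.8, 5, 0, 0, 0, -0.352, -1.236, -0.8, 5, 0, 0, 0, -0.352, -1.236, -0.8, 5, 0, 0, 0, -0.352, -1.236, -0.8, 5, 0, 0, 0, -0.352, -1.236, -0.8, 5],
)

```text
t: 16.32
position: [677.4, 252.2, 235.3]
orientation: [2.167, 1.575, 0.524]
wrist_force: [-0.4, 0.9, -4.1]
opening: 14.3
gripper_force: 107.9
```

```bash
python3 -c '
from att import *
o,T=tote();print(-T[2],"spout",o+T@[-94,-124,30],env.sense()["qpos"]);look("11");toplook()'
```

```text
[-0.53  -0.061 -0.846] spout [595.324 154.049 130.543] [ 0.306  0.183  1.764 -0.399  0.73   0.856]
blob 247 tote xyz [-58.35  -59.425  12.032] range y -63.98019464036283 -54.418491675242095 HSV [ 19. 166. 126.]
top blob 18 [219.611 170.889] [ -9.42  -86.009  10.459] [-22.599 -94.126   8.207] [ -1.949 -78.454  14.613] [ 16.5  15.  152.5]
top blob 67 [210.522 184.836] [-56.366 -73.006  12.636] [-66.672 -92.165   8.125] [-46.129 -57.104  19.049] [ 18. 161. 151.]
```

Run:
```python
import numpy as np,cv2
t=np.load("pics/toplast.npz")["p"][150:215,185:255,::-1];cv2.imwrite("pics/t11.png",cv2.resize(t,(560,520),interpolation=cv2.INTER_CUBIC))
```

```text
(no output)
```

View pics/t11.png

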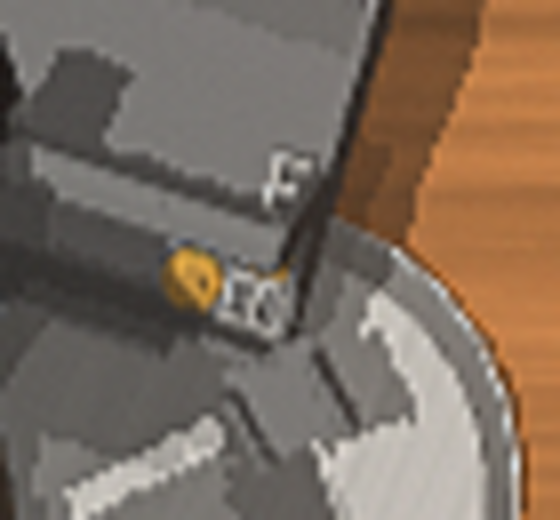

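The view shows one slider in the corner at (250,305), a snap beside it up the -x wall at (190,280), a snap edge at (280,272) along the -y wall, and the other slider behind that at (290,185). The parts are bunched, so return to the straight diagonal.

Scaled: 0.305 rad is 1.22.

shift_gripper(
  offsets=[0, 0, 0, 0.036, 0.124, 0.08, 5, 0, 0, 0, 0.072, 0.248, 0.16, 5, 0, 0, 0, 0.116, 0.412, 0.268, 5, 0, 0, 0, 0.164, 0.576, 0.372, 5, 0, 0, 0, 0.212, 0.744, 0.48, 5, 0, 0, 0, 0.26, 0.912, 0.592, 5, 0, 0, 0, 0.304, 1.072, 0.692, 5, 0, 0, 0, 0.34, 1.18, 0.764, 5, 0, 0, 0, 0.352, 1.22, 0.788, 5, 0, 0, 0, 0.352, 1.22, 0.788, 5, 0, 0, 0, 0.352, 1.22, 0.788, 5, 0, 0, 0, 0.352, 1.22, 0.788, 5],
)

```text
t: 17.42
position: [677.4, 252.6, 235.5]
orientation: [2.413, 1.567, 0.898]
wrist_force: [-0.3, -0.2, -4.2]
opening: 14.4
gripper_force: 107.9
```

```bash
python3 -c '
from att import *
o,T=tote();print(-T[2],"spout",o+T@[-94,-124,30],env.sense()["qpos"]);look("12");toplook()'
```

```text
[-0.411 -0.409 -0.815] spout [598.095 199.294 100.569] [0.18  0.114 1.857 0.198 0.57  0.464]
blob 236 tote xyz [-58.289 -59.569  12.187] range y -64.395752735636 -54.77421391978824 HSV [ 19.  169.  109.5]
top blob 8 [158.    137.125] [21.801 78.485  9.367] [12.027 73.868  8.177] [28.541 80.853 10.519] [11.5 31.  69. ]
top blob 11 [208.091 171.182] [ -7.045 -83.309  11.37 ] [-14.137 -86.374   8.889] [  2.495 -80.15   13.748] [ 15.  20. 102.]
top blob 14 [204.    182.429] [-41.201 -87.246  13.559] [-46.568 -92.658   9.764] [-35.389 -81.954  18.757] [ 18.  165.5 115.5]
```

shift_gripper(
  offsets=[0, 0, 0, 0, 0, 0, 5, 0, 0, 0, 0, 0, 0, 5, 0, 0, 0, 0, 0, 0, 5, 0, 0, 0, 0, 0, 0, 5, 0, 0, 0, 0, 0, 0, 5, 0, 0, 0, 0, 0, 0, 5, 0, 0, 0, 0, 0, 0, 5, 0, 0, 0, 0, 0, 0, 5],
)

```text
t: 18.18
position: [677.4, 252.5, 235.3]
orientation: [2.414, 1.566, 0.899]
wrist_force: [0.6, 0.3, -3.7]
opening: 14.1
gripper_force: 107.9
```

```bash
python3 -c '
from att import *
toplook();print(env.sense()["dq"]);print(env.job_done())'
```

```text
top blob 6 [201.667 144.167] [ 54.683 -33.345   8.943] [ 51.774 -37.559   8.271] [ 56.759 -29.166  10.113] [ 14.  14. 107.]
top blob 21 [209.476 171.762] [ -6.977 -87.339  11.143] [-15.489 -96.338   8.085] [ -1.252 -73.799  19.697] [ 13.  20. 100.]
top blob 15 [204.067 182.4  ] [-40.713 -86.903  14.604] [-46.755 -92.043   8.249] [-34.26  -80.097  19.179] [ 18. 167. 117.]
[-0.    -0.001 -0.001  0.003  0.001 -0.003]
the job is handed in; nothing more can be done
None
```

I handed the job in at about 18 s with the tote held still, tilted about 35° with its spout tip roughly 100 mm above the bench over the pan; all four parts are inside, queued from the spout corner along its two walls, the farthest (a slider) about 60 mm from the corner.

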